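# Run the sole press from its switch boxes

## Task

Run the sole press from the four grey switch boxes on the bench, in this order: push down the raised end of the rocker switch until it is fully over, push the square key fully down, then press the large mushroom-headed button fully down and keep it down, because the press runs only while it is held: the program finishes while still holding it down with the fingertips. Leave the small round button alone, pick nothing up, and do not move the things lying about on the bench.

Things in the scene. Friction and masses are not known exactly. Their poses are not given: they have to be found in the camera images.
- rocker_box: The grey switch box 76 x 76 mm, 50 mm high, fixed to the bench; origin at the centre of its underside, z up, may face any way; carries the rocker switch. The rocker's pivot is 60 mm above the bench at the box's centre, along the box's y; its raised end is towards the box's +x.
- rocker (a joint): Rocker switch (rad): 0 is off, with the half towards the box's +x standing up; 0.40 is fully over (its stop), where that half lies level, its top 64 mm above the bench. It stays where it is left; about 2.5 N at the press point moves it. It may start up to 0.06 over.
- rocker_press (a point): Point on the top of the rocker's raised half, 24 mm out from the pivot, moving with the rocker: about 73 mm above the bench when off, 64 mm when fully over. The rocker is black, a shallow V of two halves each 34 mm long, 30 mm wide and 8 mm thick.
- key_box: The grey switch box 76 x 76 mm, 50 mm high, fixed to the bench; origin at the centre of its underside, z up; carries the square key at its centre.
- key (a joint): Square push key (m): 0 is up, 0.008 fully down (its stop). About 3 N moves it and it stays where it is left. It may start up to 0.0015 down.
- key_top (a point): Centre of the top of the black square key, 32 x 32 mm: 64 mm above the bench when up, 56 mm when fully down (6 mm proud of its box).
- start_box: The grey switch box 76 x 76 mm, 50 mm high, fixed to the bench; origin at the centre of its underside, z up; carries the large mushroom-headed button at its centre.
- start (a joint): Mushroom button (m): 0 is up, 0.008 fully down (its stop). It springs back when let go; starts to move at 1.4 N, fully down takes 7 N.
- start_top (a point): Centre of the top of the black mushroom head, 42 mm across and slightly domed, flat over its middle 28 mm: 78 mm above the bench when up, 70 mm when fully down.
- small_box: The grey switch box 76 x 76 mm, 50 mm high, fixed to the bench; origin at the centre of its underside, z up; carries the small round button, not to be pressed.
- small (a joint): Small round button (m): 0 is up, 0.006 down; springs back; starts to move at 1.4 N.
- small_top (a point): Centre of the top of the small black round button, 20 mm across, 64 mm above the bench.
- bottle: Loose white plastic bottle, 28 mm across, 85 mm tall, standing among the boxes; origin at the centre of its underside.
- punch: Loose steel hole punch, 26 mm across, 80 mm tall, standing on end among the boxes; origin at the centre of its underside.
- heel: Loose cork heel block 55 x 28 x 30 mm lying among the boxes, long side along its x; origin at the centre of its underside.
- slipper: Loose dark slipper, about 250 x 84 mm, 65 mm high at its strap, lying beyond the boxes; origin under its centre, x towards the toe.
- tub: Loose white open tub 100 x 120 x 50 mm beyond the boxes; origin at the centre of its underside.
- brush: Loose hand brush lying nearer the robot than the boxes, along its x.
- spatula: Loose spatula lying nearer the robot than the boxes, along its x.

How it is judged:
By the outcome, as a careful person would: the job done as asked, in the order asked, and still so for the second after the job is handed in, while the arm keeps its last pose, push and grip.
It also fails if it takes over 48 s, if anything falls off the work surface, if the arm or the gripper's body presses on something with over 40 N, if the wrist force passes 120 N, or if a joint passes its speed limit or range.

## Robot

A 6-joint arm with a two-finger parallel gripper is mounted at the origin on the work surface. World frame = base frame: x ahead of the robot, y to its left, z up, the work surface at z = 0. Lengths are in mm, angles in rad, forces in N, time in s.
With the tool pointing down it reaches from about 425 to 925 mm from the base axis. Payload 12.5 kg.
Tool frame: the origin (TCP) lies between the finger pads; the fingertips stand 17 mm ahead of it and the grasp point (between the pads) lies 2 mm behind it (manip.tips_ahead is the distance from the TCP to the fingertips, in mm); z points along the fingers, y is the line along which they close (so a half turn about z gives the same grasp; the last joint's range is limited). The gripper opens to 85 mm and grips with 20 to 120 N. Pads are 22 mm wide; open, the fingers measure 114 mm over their backs; the gripper's body (76 mm by 85 mm) begins 54 mm behind the grasp point. The pads swing forward as they close: fully open they stand 13 mm farther back than shut.
Start: joints at [-0.106, 0.491, 1.559, -0, 1.092, -0.106], TCP at [625.014, 0.021, 248.327] pointing down, gripper open.
Joint ranges: [-3.1, 3.1], [-0.84, 2.19], [0.05, 2.79], [-1.13, 4.28], [0.06, 2.93], [-2.69, 2.69]. Speed limits (rad/s): [2.22, 2.22, 2.79, 3.14, 3.14, 3.14].

## Interface

Orientations are given as a rotation vector (axis times angle).
In Python, from bench import manip gives the robot as it stands. The module is installed in compiled form; this text tells all that it offers.
- The arm moves only by the tool apply_moves, never from a script. Its argument "plan" is a list of rows, each a list of 7 numbers: the opening, from -1 (shut) to 1 (fully open), then the shift along the tool's x, y, z in mm, then the turn, a rotation vector about the tool's x, y, z in degrees. In form: [[jaw, tx, ty, tz, wx, wy, wz], ...]. A call has exactly 10 rows; each row is the pose to reach, as a shift and turn from the pose commanded when the call began, along the tool's axes at that moment; what a row does not reach only later rows make up. A row lasts 1/8 s, in which the tool goes at most 62.5 mm and 10.7 degrees, less where a joint would pass 70% of its speed; a pose out of reach is approached as far as the arm can. A call with a gripper value outside its range is refused whole. The fingers move at their own pace and stop on an object; "force" is the grip in N (left out, the last holds). Time passes only in rows, so rows that repeat a pose let the fingers close, or fill a call up. It gives the time, the measured TCP pose, the force, the opening and the grip force at its end, in the units of the state.
- manip.get_state(): the state, without advancing time (a new reading comes with each control period).
- manip.camera(name): name is "scene" or "side" or "wrist"; returns the picture (480x640x3 uint8, blue, green, red); there is no depth.
- manip.calibration(name): a dict with "fx", "fy", "cx", "cy" (pixels), "view" (4x4, takes a point from world to camera coordinates); the wrist camera has in their place "hand_eye" (4x4, takes a point from camera to tool coordinates, whose origin is the TCP and whose axes are the flange's). Camera axes: x right, y down, z forward; pixel columns grow to the right and rows downward; lengths in mm; the calibration is good to about 2 mm. A picture is of the moment at which its call begins: read the wrist's pose just before it. calibration takes no time and is no camera call.
- manip.job_done(): hands the job in; it is judged then, once.
The state is a dict: "time_s": time; "joints": joint angles; "dq": joint speeds; "joint_torque": joint torques, N m; "ee_pos": TCP position; "ee_rot": TCP orientation; "contact_force": force on the tool from outside, world axes, zero at the start; "ft_torque": the same for the moment, N m; "opening": opening from 0.0 (shut) to 1.0 (fully open); "grip_force": force on a finger pad.
Only numpy, scipy, OpenCV 4.12 (cv2) and the standard library are available. Lean on these libraries where they do the work, as an engineer would, in place of code of your own. Each camera call takes 0.05 s, during which the arm holds its last target. There are 200 camera calls.

## Working session

There is one attempt and no reset: what is moved stays moved. The work goes in short steps, Python scripts to look and compute and a tool call to move; the robot and the scene stay as the last step left them, time stands still between calls to the robot, and variables do not carry over. Pictures are saved under pics/ and viewed, at most 10 in all, crops included, and the job is handed in when it is done.

Besides the shell and the picture viewer there is one more tool, called after "Request:" by a JSON object that holds its "fn" and its "kwargs". apply_moves: Moves the arm, as the interface text tells. Its arguments: {"type":"object","properties":{"plan":{"type":"array","items":{"type":"array","items":{"type":"number"}}},"force":{"type":"number"}},"required":["plan"]}

```bash
mkdir -p pics
python3 - <<'E'
from bench import manip
import cv2
s=manip.get_state();print(s['time_s'],s['ee_pos'],s['ee_rot'],s['contact_force'],s['opening'])
for n in('scene','side','wrist'):
    cv2.imwrite(f'pics/{n}0.png',manip.camera(n))
    c=manip.calibration(n);print(n,c)
E
```

```text
0.0 [6.24778801e+02 6.30026279e-02 2.47716955e+02] [-2.22078356e+00 -2.22083127e+00  1.12507485e-03] [-0.08160523  0.22962279 -0.04607014] 1.0053276576116563
scene {'fx': 476.56576736594457, 'fy': 476.56576736594457, 'cx': 318.08440808222474, 'cy': 241.9838963303622, 'view': array([[ 3.18027474e-02,  9.99288631e-01,  2.02686170e-02,
        -1.54929945e+01],
       [ 5.94638621e-01, -2.61726179e-03, -8.03988843e-01,
        -2.50955658e+02],
       [-8.03363863e-01,  3.76215566e-02, -5.94298850e-01,
         1.27565141e+03],
       [ 0.00000000e+00,  0.00000000e+00,  0.00000000e+00,
         1.00000000e+00]])}
side {'fx': 479.81981042044015, 'fy': 479.81981042044015, 'cx': 323.2997249417101, 'cy': 232.97176570109986, 'view': array([[-9.49159107e-01, -3.14655172e-01, -9.43991467e-03,
         5.32549484e+02],
       [-2.28166020e-01,  7.08305094e-01, -6.68015091e-01,
         1.90408482e+02],
       [ 2.16880743e-01, -6.31898739e-01, -7.44087849e-01,
         7.13517107e+02],
       [ 0.00000000e+00,  0.00000000e+00,  0.00000000e+00,
         1.00000000e+00]])}
wrist {'fx': 424.10669967993056, 'fy': 424.10669967993056, 'cx': 320.5245058820936, 'cy': 245.26027319011183, 'hand_eye': array([[ 4.19874778e-04, -9.56827755e-01, -2.90655243e-01,
         7.33214437e+01],
       [ 9.99998606e-01,  8.71430403e-04, -1.42414291e-03,
        -3.38412089e-01],
       [ 1.61594528e-03, -2.90654240e-01,  9.56826788e-01,
        -1.25242881e+02],
       [ 0.00000000e+00,  0.00000000e+00,  0.00000000e+00,
         1.00000000e+00]])}
```

View pics/scene0.png

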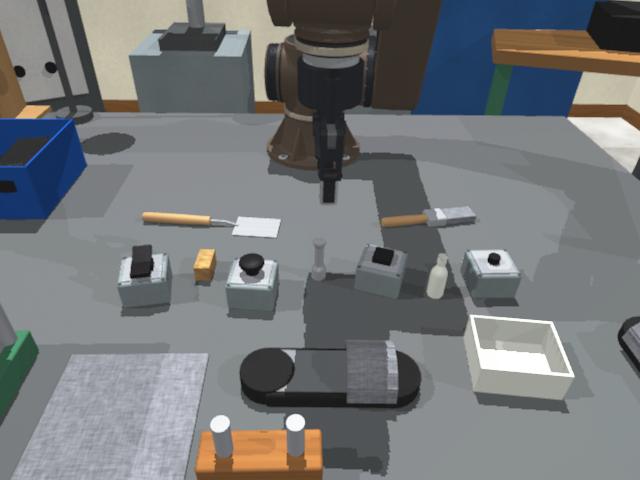

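View pics/side0.png

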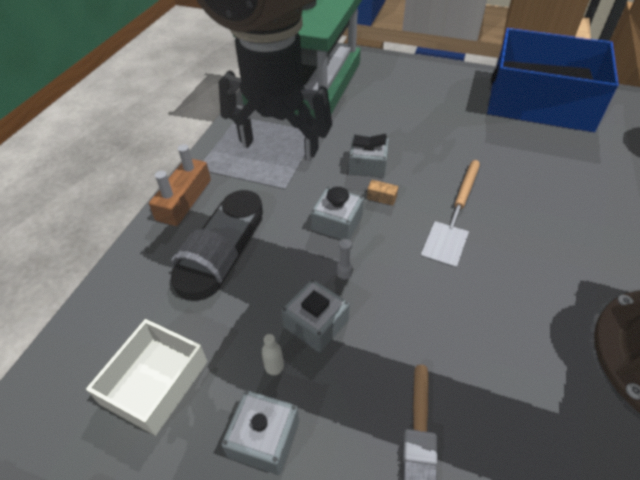

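View pics/wrist0.png

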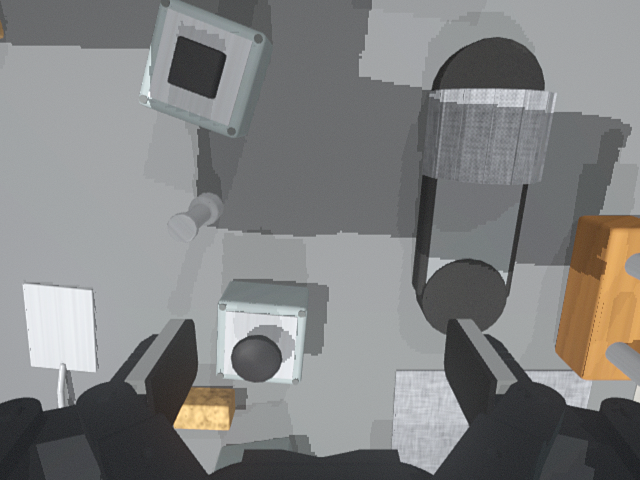

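The scene view shows, from left to right: the rocker (143,262), the mushroom (252,263), the key (382,257) and the small button (494,259). The punch stands at (319,260) and the bottle at (437,278). The wrist view shows the key at (196,67) and the mushroom at (257,358). In the side view the rocker is at (369,142).

```bash
cat > h.py <<'E'
import numpy as np, cv2
from bench import manip
from scipy.spatial.transform import Rotation as R
def ray(n,p,st=None):
    c=manip.calibration(n); d=np.array([(p[0]-c['cx'])/c['fx'],(p[1]-c['cy'])/c['fy'],1.])
    if n=='wrist':
        H=c['hand_eye']; Q=R.from_rotvec(st['ee_rot']).as_matrix()
        return Q@H[:3,3]+st['ee_pos'], Q@H[:3,:3]@d
    V=c['view']; return -V[:3,:3].T@V[:3,3], V[:3,:3].T@d
def onz(n,p,z,st=None):
    o,d=ray(n,p,st); return (o+d*(z-o[2])/d[2]).round(1)
def cross(a,b):
    (o1,d1),(o2,d2)=a,b; A=np.stack([d1,-d2],1); t=np.linalg.lstsq(A,o2-o1,rcond=None)[0]
    p,q=o1+t[0]*d1,o2+t[1]*d2; return ((p+q)/2).round(1),np.linalg.norm(p-q).round(1)
def dark(im,box,th=60):
    x0,y0,x1,y1=box; m=(im[y0:y1,x0:x1].max(2)<th).astype(np.uint8)
    n,l,s,c=cv2.connectedComponentsWithStats(m); k=1+s[1:,4].argmax()
    cs=cv2.findContours((l==k).astype(np.uint8),0,2)[0]; r=cv2.minAreaRect(cs[0])
    return c[k]+[x0,y0],s[k][4],cv2.boxPoints(r)+[x0,y0]
E
python3 - <<'E'
from h import *
st=manip.get_state()
w=cv2.imread('pics/wrist0.png');s=cv2.imread('pics/scene0.png');d=cv2.imread('pics/side0.png')
for nm,z,b in(('key',64,(150,20,245,110)),('start',76,(215,325,300,390))):
    c,a,r=dark(w,b); print(nm,c,a,onz('wrist',c,z,st),[onz('wrist',q,z,st)[:2] for q in r])
B={'key':((368,242,400,270),(295,285,335,320),64),'start':((235,250,268,275),(325,185,352,210),75),'rocker':((125,240,160,282),(350,130,392,155),66),'small':((485,250,503,268),(245,410,272,435),64)}
for k,(b,e,z) in B.items():
    p,a,r=dark(s,b,45);q,a2,r2=dark(d,e,50)
    print(k,p,a,q,a2,onz('scene',p,z),onz('side',q,z),cross(ray('scene',p),ray('side',q)))
    if k=='rocker':print(r,r2)
a=cv2.resize(s[225:310,105:185],None,fx=6,fy=6,interpolation=2)[:500]
b=cv2.resize(d[120:185,335:400],None,fx=5,fy=5)
o=np.zeros((510,800,3),np.uint8);o[:500,:480]=a;o[:320,480:800]=b[:320,:320];cv2.imwrite('pics/c1.png',o)
E
```

```text
key [196.10474041  66.89345372] 2215 [539.8 105.4  64. ] [array([516.4,  96. ]), array([529.7, 124.6]), array([562.7, 114.4]), array([550.3,  85.1])]
start [239.5        341.83333333] 6 [560.2 -96.4  76. ] [array([557.9, -97.9]), array([562.1, -94.5]), array([562.4, -94.9]), array([558.1, -98.3])]
key [382.54074074 255.9962963 ] 270 [315.05159705 303.7985258 ] 407 [548.6 105.1  64. ] [536.1 112.4  64. ] (array([538. , 107.4,  55.7]), np.float64(0.2))
start [252.06557377 269.36885246] 122 [334.         198.64655172] 116 [ 595.3 -108.8   75. ] [573.2 -98.7  75. ] (array([ 577.6, -111.6,   61. ]), np.float64(1.5))
rocker [143.75229358 271.49541284] 109 [371.06696429 142.30357143] 224 [ 588.5 -280.3   66. ] [ 553.9 -285.6   66. ] (array([ 559.5, -296. ,   49.1]), np.float64(14.8))
[[129.92492294 275.63822556]
 [151.12969971 258.89761353]
 [158.14334869 267.78157043]
 [136.93857193 284.52218246]] [[352.465343   138.65346622]
 [383.95048904 135.50495052]
 [385.15841293 147.58415985]
 [353.67326736 150.73267365]]
small [492.91935484 260.5       ] 62 [259.68181818 427.63636364] 22 [561.9 288.9  64. ] [542.  304.6  64. ] (array([544.9, 299.3,  49.7]), np.float64(2.5))
```

View pics/c1.png

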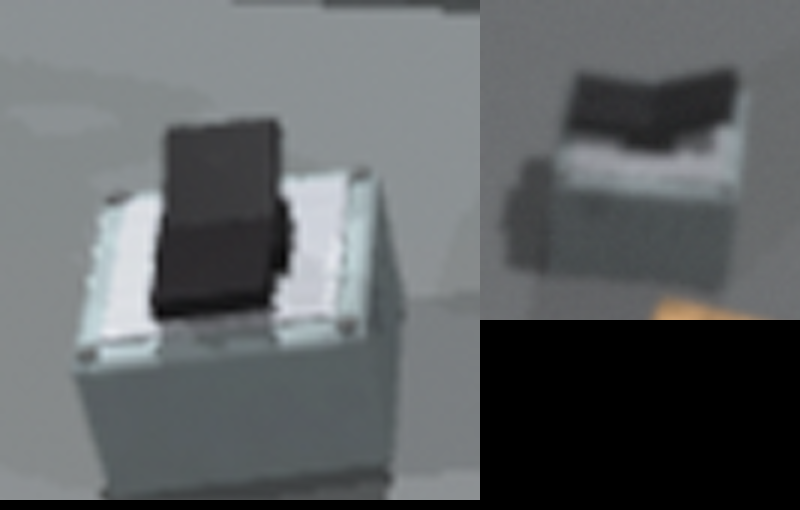

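The crop shows that the raised half of the rocker faces the robot (world -x). In the scene image it spans about (132–152, 245–262). I'll shut the fingers and look from above the rocker.

Request:
{"fn": "apply_moves", "kwargs": {"plan": [[-1,-50,-10,0,0,0,0],[-1,-100,-20,0,0,0,0],[-1,-150,-30,0,0,0,0],[-1,-190,-40,0,0,0,0],[-1,-220,-50,0,0,0,0],[-1,-240,-50,0,0,0,0],[-1,-240,-50,0,0,0,0],[-1,-240,-50,0,0,0,0],[-1,-240,-50,0,0,0,0],[-1,-240,-50,0,0,0,0]]}}

```text
time_s: 1.4
ee_pos: [575.3, -239.3, 248.4]
ee_rot: [2.22, 2.222, 0.0]
contact_force: [-0.1, -0.3, -0.3]
opening: 0.002
grip_force: 0.0
```

Run:
```python
from h import *
st=manip.get_state();print(st['time_s'],st['ee_pos'],st['ee_rot'],st['opening'],st['contact_force'])
im=manip.camera('wrist');cv2.imwrite('pics/w1.png',im)
```

```text
1.4 [ 575.25469484 -239.27007317  248.37232937] [2.22035281e+00 2.22239856e+00 2.34543674e-04] 0.001516061849556637 [-0.13047018 -0.27288063 -0.32889705]
```

View pics/w1.png

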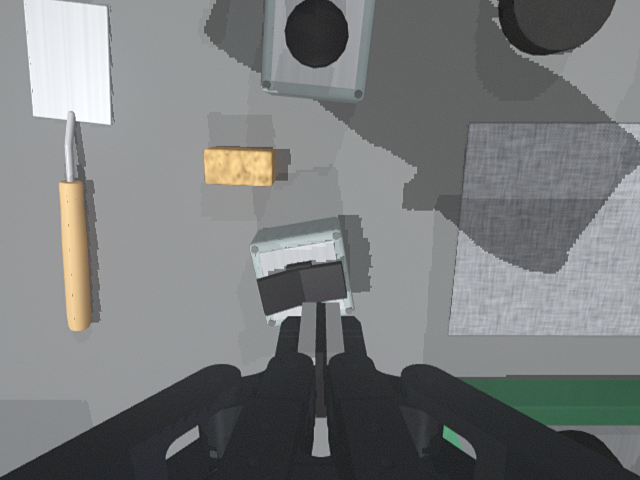

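The wrist view shows the rocker at about (256–347, 261–315), with its hinge line at x≈303 and the raised half on the left (towards the robot). The mushroom is at (317,33).

Run:
```python
from h import *
st=manip.get_state();im=cv2.imread('pics/w1.png')
c,a,r=dark(im,(270,0,365,75));print('start',c,a,onz('wrist',c,77,st),[onz('wrist',q,77,st)[:2] for q in r])
print('hinge',onz('wrist',(302,270),60,st),onz('wrist',(306,307),60,st))
print('outer end',onz('wrist',(257,278),77,st),onz('wrist',(267,315),77,st))
print('low end',onz('wrist',(341,261),64,st),onz('wrist',(348,299),64,st))
print('screws',onz('wrist',(254,248),50,st),onz('wrist',(337,236),50,st),onz('wrist',(272,323),50,st))
print('scene hinge',onz('scene',(105+162/6,225+225/6),62),onz('scene',(105+280/6,225+216/6),62))
print('scene outer',onz('scene',(105+167/6,225+122/6),77),onz('scene',(105+280/6,225+118/6),77))
```

```text
start [316.23954936  32.5597391 ] 3373 [ 571.5 -115.2   77. ] [array([552.1, -96.8]), array([590.7, -96.8]), array([ 591.4, -135.4]), array([ 551.2, -135.5])]
hinge [ 559.9 -281.7   60. ] [ 562.7 -313.6   60. ]
outer end [ 526.9 -281.9   77. ] [ 533.3 -312.4   77. ]
low end [ 590.2 -272.8   64. ] [ 596.3 -304.7   64. ]
screws [ 521.2 -266.8   50. ] [ 587.4 -256.7   50. ] [ 533.5 -333.1   50. ]
scene hinge [ 560.7 -307.1   62. ] [ 557.  -276.4   62. ]
scene outer [ 534.1 -310.    77. ] [ 532.4 -279.6   77. ]
```

Request:
{"fn": "apply_moves", "kwargs": {"plan": [[-1,-30,-20,15,0,0,0],[-1,-59,-39,40,0,0,0],[-1,-59,-39,75,0,0,0],[-1,-59,-39,105,0,0,0],[-1,-59,-39,130,0,0,0],[-1,-59,-39,146,0,0,0],[-1,-59,-39,146,0,0,0],[-1,-59,-39,146,0,0,0],[-1,-59,-39,146,0,0,0],[-1,-59,-39,146,0,0,0]]}}

```text
time_s: 2.7
ee_pos: [536.2, -299.1, 103.0]
ee_rot: [2.221, 2.221, 0.0]
contact_force: [-0.1, 0.1, 0.3]
opening: -0.002
grip_force: 0.0
```

Run:
```python
from h import *
print(manip.tips_ahead, manip.get_state()['contact_force'])
s=manip.camera('scene');d=manip.camera('side');w=manip.camera('wrist')
o=np.zeros((600,800,3),np.uint8)
o[:300,:400]=cv2.resize(s[225:300,95:195],None,fx=4,fy=4,interpolation=2)
o[:300,400:]=cv2.resize(d[110:185,320:420],None,fx=4,fy=4,interpolation=2)
o[300:,:400]=cv2.resize(w,(400,300))
cv2.imwrite('pics/c2.png',o)
```

```text
17.0 [-0.13647171  0.09934893  0.27239274]
```

View pics/c2.png

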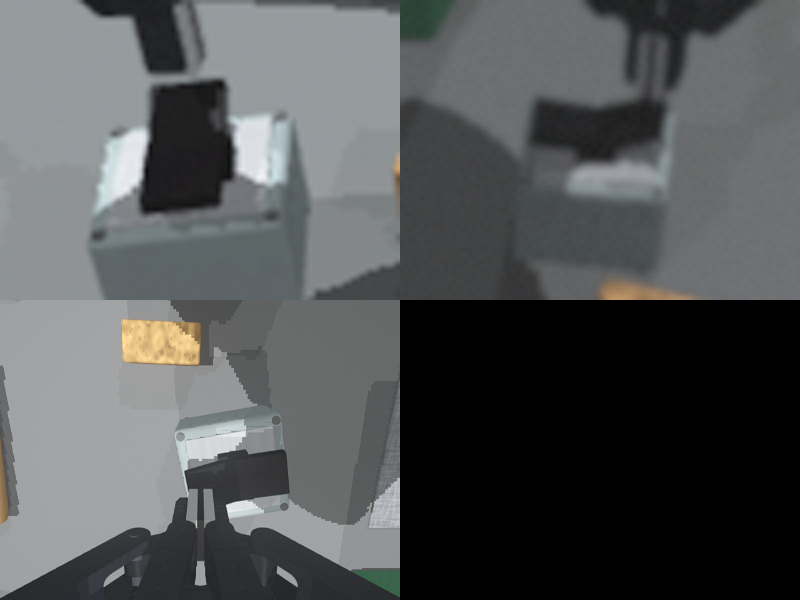

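The fingers hover over the raised half, about 4 mm towards -y of its midline. I'll correct that and press down.

Request:
{"fn": "apply_moves", "kwargs": {"plan": [[-1,4,1,5,0,0,0],[-1,4,1,9,0,0,0],[-1,4,1,12,0,0,0],[-1,4,1,14,0,0,0],[-1,4,1,16,0,0,0],[-1,4,1,18,0,0,0],[-1,4,1,19,0,0,0],[-1,4,1,20,0,0,0],[-1,4,1,20.5,0,0,0],[-1,4,1,20.5,0,0,0]]}}

```text
time_s: 4.1
ee_pos: [537.0, -295.0, 81.8]
ee_rot: [2.221, 2.221, 0.0]
contact_force: [-0.1, -1.2, 0.4]
opening: 0.002
grip_force: 0.4
```

Request:
{"fn": "apply_moves", "kwargs": {"plan": [[-1,0,0,0.5,0,0,0],[-1,0,0,1,0,0,0],[-1,0,0,1.5,0,0,0],[-1,0,0,2,0,0,0],[-1,0,0,2,0,0,0],[-1,0,0,2,0,0,0],[-1,0,0,2,0,0,0],[-1,0,0,2,0,0,0],[-1,0,0,2,0,0,0],[-1,0,0,2,0,0,0]]}}

```text
time_s: 5.35
ee_pos: [537.0, -295.0, 80.9]
ee_rot: [2.221, 2.221, 0.0]
contact_force: [-4.9, 1.9, 14.0]
opening: -0.0
grip_force: 6.6
```

Run:
```python
from h import *
s=manip.get_state();print(s['contact_force'],s['ee_pos'])
s=manip.camera('scene');d=manip.camera('side');w=manip.camera('wrist')
o=np.zeros((600,800,3),np.uint8)
o[:300,:400]=cv2.resize(s[225:300,95:195],None,fx=4,fy=4,interpolation=2)
o[:300,400:]=cv2.resize(d[110:185,320:420],None,fx=4,fy=4,interpolation=2)
o[300:,:400]=cv2.resize(w,(400,300))
cv2.imwrite('pics/c3.png',o)
```

```text
[-4.87398058  1.93084692 14.01134434] [ 537.03801683 -295.00720842   80.85166536]
```

View pics/c3.png

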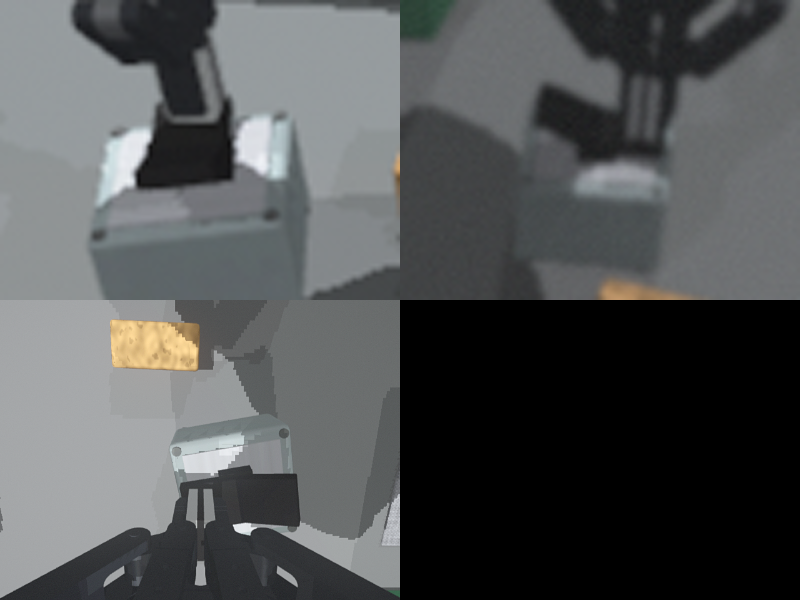

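The rocker is over: the tips stand 63.9 mm above the bench with 14 N against the stop, and the far half is raised in the side view. Next I'll lift and go to the key.

Request:
{"fn": "apply_moves", "kwargs": {"plan": [[-1,0,0,-20,0,0,0],[-1,10,0,-60,0,0,0],[-1,50,0,-100,0,0,0],[-1,105,2,-110,0,0,0],[-1,160,3,-110,0,0,0],[-1,215,3,-110,0,0,0],[-1,270,3,-110,0,0,0],[-1,320,3,-110,0,0,0],[-1,345,3,-110,0,0,0],[-1,355,3,-110,0,0,0]]}}

```text
time_s: 6.75
ee_pos: [540.0, 61.4, 189.7]
ee_rot: [2.219, 2.223, 0.0]
contact_force: [-0.9, 0.2, -0.9]
opening: 0.001
grip_force: 0.0
```

Request:
{"fn": "apply_moves", "kwargs": {"plan": [[-1,0,0,0,0,0,0],[-1,0,0,0,0,0,0],[-1,0,0,0,0,0,0],[-1,0,0,0,0,0,0],[-1,0,0,0,0,0,0],[-1,0,0,0,0,0,0],[-1,0,0,0,0,0,0],[-1,0,0,0,0,0,0],[-1,0,0,0,0,0,0],[-1,0,0,0,0,0,0]]}}

```text
time_s: 8.0
ee_pos: [540.0, 60.0, 189.8]
ee_rot: [2.221, 2.221, 0.0]
contact_force: [0.1, -0.1, -0.2]
opening: 0.004
grip_force: 0.0
```

Run:
```python
from h import *
st=manip.get_state();print(st['time_s'],st['ee_pos'],st['contact_force'])
im=manip.camera('wrist');cv2.imwrite('pics/w2.png',im)
s=manip.camera('scene')
c,a,r=dark(im,(240,60,420,270),50)
print(c,a,r,onz('wrist',c,64,st),[onz('wrist',q,64,st)[:2] for q in r])
v=np.hstack([cv2.resize(im,(400,300)),cv2.resize(s[225:300,95:195],None,fx=4,fy=4)])
cv2.imwrite('pics/c4.png',v)
```

```text
8.0 [540.01307958  60.0484878  189.82966299] [ 0.11467075 -0.12526923 -0.16908786]
[329.82142857 142.54761905] 84 [[300.60517502 136.80680847]
 [305.53614807 126.73046875]
 [352.94812012 149.93206787]
 [348.01715088 160.00840759]] [544.6 119.   64. ] [array([527.8, 122.2]), array([530.7, 127.7]), array([558.1, 114.8]), array([555.3, 109.1])]
```

View pics/c4.png

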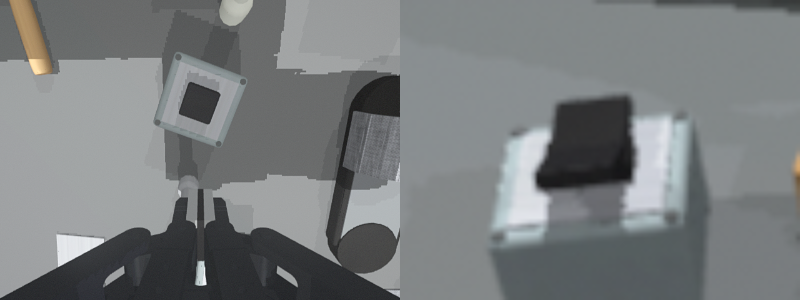

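The rocker is over. In the half-size picture the key is at (200,104), and its box's corner screws are at (178,57), (243,82), (219,143) and (158,118).

Run:
```python
from h import *
st=manip.get_state();im=cv2.imread('pics/w2.png')
c,a,r=dark(im,(275,115,370,210),75)
print(c,a,onz('wrist',c,63.5,st),[onz('wrist',q,63.5,st)[:2] for q in r])
print(onz('wrist',(319,160),50,st))
```

```text
[318.63658537 164.4445993 ] 2870 [538.2 106.4  63.5] [array([517.6,  96.8]), array([529. , 126.1]), array([558.2, 115.8]), array([547.7,  85.8])]
[538.3 107.7  50. ]
```

Request:
{"fn": "apply_moves", "kwargs": {"plan": [[-1,46.5,-1.5,10,0,0,0],[-1,46.5,-1.5,40,0,0,0],[-1,46.5,-1.5,70,0,0,0],[-1,46.5,-1.5,92,0,0,0],[-1,46.5,-1.5,102,0,0,0],[-1,46.5,-1.5,107,0,0,0],[-1,46.5,-1.5,110,0,0,0],[-1,46.5,-1.5,113,0,0,0],[-1,46.5,-1.5,115,0,0,0],[-1,46.5,-1.5,116,0,0,0]]}}

```text
time_s: 9.35
ee_pos: [538.8, 106.5, 74.1]
ee_rot: [2.221, 2.221, 0.001]
contact_force: [0.5, -0.8, 3.8]
opening: -0.004
grip_force: 1.4
```

Request:
{"fn": "apply_moves", "kwargs": {"plan": [[-1,0,0,0.5,0,0,0],[-1,0,0,1,0,0,0],[-1,0,0,1.5,0,0,0],[-1,0,0,2,0,0,0],[-1,0,0,2,0,0,0],[-1,0,0,2,0,0,0],[-1,0,0,2,0,0,0],[-1,0,0,2,0,0,0],[-1,0,0,2,0,0,0],[-1,0,0,2,0,0,0]]}}

```text
time_s: 10.6
ee_pos: [538.8, 106.5, 72.9]
ee_rot: [2.221, 2.221, 0.002]
contact_force: [-2.2, -1.3, 16.1]
opening: -0.002
grip_force: 8.1
```

The key is fully down: the tips are at 55.9 mm with 16 N. Next is the mushroom button, with a check from near.

Request:
{"fn": "apply_moves", "kwargs": {"plan": [[-1,0,0,-20,0,0,0],[-1,0,0,-65,0,0,0],[-1,-30,5,-110,0,0,0],[-1,-80,15,-118,0,0,0],[-1,-135,25,-118,0,0,0],[-1,-190,33,-118,0,0,0],[-1,-235,33,-118,0,0,0],[-1,-260,33,-118,0,0,0],[-1,-266,33,-118,0,0,0],[-1,-266,33,-118,0,0,0]]}}

```text
time_s: 11.85
ee_pos: [571.3, -159.0, 189.6]
ee_rot: [-2.221, -2.221, 0.0]
contact_force: [-0.4, 0.6, 0.2]
opening: -0.006
grip_force: 0.0
```

Request:
{"fn": "apply_moves", "kwargs": {"plan": [[-1,0,0,0,0,0,0],[-1,0,0,0,0,0,0],[-1,0,0,0,0,0,0],[-1,0,0,0,0,0,0],[-1,0,0,0,0,0,0],[-1,0,0,0,0,0,0],[-1,0,0,0,0,0,0],[-1,0,0,0,0,0,0],[-1,0,0,0,0,0,0],[-1,0,0,0,0,0,0]]}}

```text
time_s: 13.1
ee_pos: [571.5, -159.5, 189.8]
ee_rot: [2.221, 2.221, 0.0]
contact_force: [0.1, -0.4, -0.2]
opening: -0.001
grip_force: 0.0
```

Run:
```python
from h import *
st=manip.get_state();print(st['time_s'],st['ee_pos'],st['contact_force'])
im=manip.camera('wrist');s=manip.camera('scene');d=manip.camera('side')
c,a,r=dark(im,(240,60,400,250),70)
print(c,a,r,onz('wrist',c,76,st),[onz('wrist',q,76,st)[:2] for q in r])
o=np.zeros((600,800,3),np.uint8);o[:300,:400]=cv2.resize(im,(400,300))
o[:300,400:]=cv2.resize(s[225:300,335:435],None,fx=4,fy=4)
o[300:,:400]=cv2.resize(d[270:345,265:365],None,fx=4,fy=4)
o[300:,400:]=cv2.resize(s,(400,300))
cv2.imwrite('pics/c5.png',o)
```

```text
13.1 [ 571.52286405 -159.49454712  189.81866611] [ 0.05901425 -0.37165704 -0.23759823]
[322.33375602 166.1014456 ] 3943 [[274.80002213 150.59999847]
 [337.60002899 119.20000458]
 [369.20002747 182.40000153]
 [306.40001678 213.79998779]] [ 571.8 -112.7   76. ] [array([ 545.6, -104.2]), array([580. , -87.6]), array([ 598.3, -121.7]), array([ 562.7, -139.9])]
```

View pics/c5.png

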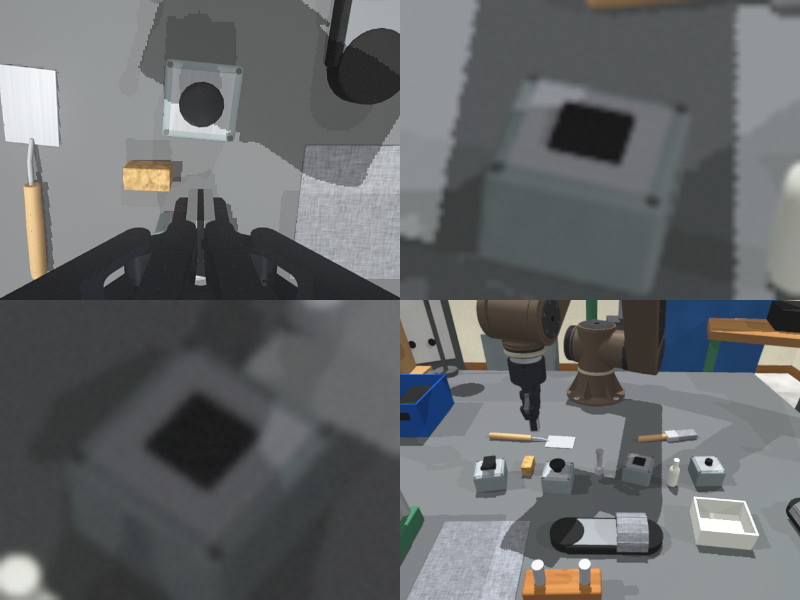

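The mushroom is at (322,166) in the wrist image, which gives (571.8, -113). The key is down and everything else is undisturbed. I'll press now.

Request:
{"fn": "apply_moves", "kwargs": {"plan": [[-1,46,0.5,10,0,0,0],[-1,46,0.5,40,0,0,0],[-1,46,0.5,65,0,0,0],[-1,46,0.5,82,0,0,0],[-1,46,0.5,91,0,0,0],[-1,46,0.5,95,0,0,0],[-1,46,0.5,98,0,0,0],[-1,46,0.5,100,0,0,0],[-1,46,0.5,102,0,0,0],[-1,46,0.5,103,0,0,0]]}}

```text
time_s: 14.5
ee_pos: [572.2, -113.6, 87.3]
ee_rot: [2.221, 2.221, 0.001]
contact_force: [-3.6, -0.8, 6.9]
opening: -0.001
grip_force: 3.3
```

Request:
{"fn": "apply_moves", "kwargs": {"plan": [[-1,0,0,0.4,0,0,0],[-1,0,0,0.8,0,0,0],[-1,0,0,1.2,0,0,0],[-1,0,0,1.4,0,0,0],[-1,0,0,1.4,0,0,0],[-1,0,0,1.4,0,0,0],[-1,0,0,1.4,0,0,0],[-1,0,0,1.4,0,0,0],[-1,0,0,1.4,0,0,0],[-1,0,0,1.4,0,0,0]]}}

```text
time_s: 15.75
ee_pos: [572.2, -113.6, 86.9]
ee_rot: [2.22, 2.22, 0.001]
contact_force: [-4.6, 0.2, 16.6]
opening: 0.002
grip_force: 8.2
```

```bash
python3 -c "
from bench import manip
s=manip.get_state();print(s['contact_force'],s['ee_pos']);print(manip.job_done())"
```

```text
[-4.55491674  0.23724688 16.57212842] [ 572.24675119 -113.63587133   86.90818873]
the job is handed in; nothing more can be done
None
```

I pushed the rocker fully over, then pressed the square key to its stop, and handed the job in at about 16 s with the fingertips still holding the mushroom button fully down at 16.6 N; the small button was left alone.

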